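# Lock the vial carousel

## Robot

A 6-joint arm with a two-finger parallel gripper is mounted at the origin on a cart in front of the work surface, level with it; the furniture and walls round the work are solid. World frame = base frame: x ahead of the robot, y to its left, z up, the work surface at z = 0. Lengths are in m, angles in rad, forces in N, time in s.
With the tool pointing down it reaches from about 0.4 to 0.925 m from the base axis. Payload 12.5 kg.
Tool frame: the origin (TCP) lies at the very end of the fingers, on their centre line; the grasp point (between the pads) lies 19 mm behind it; z points along the fingers, y is the line along which they close (so a half turn about z gives the same grasp; the last joint's range is limited). The gripper opens to 95 mm and grips with 3 to 60 N. Pads are 20 mm wide; open, the fingers measure 119 mm over their backs; the gripper's body (75 mm by 180 mm) begins 59 mm behind the grasp point.
Start: joints at [1.193, 0.491, 1.559, -0, 1.092, -0.106], TCP at [0.168, 0.602, 0.215] pointing down, gripper open.
Joint ranges: [-3.1, 3.1], [-0.84, 2.19], [0.05, 2.79], [-1.13, 4.28], [0.06, 2.93], [-2.69, 2.69]. Speed limits (rad/s): [2.22, 2.22, 2.79, 3.14, 3.14, 3.14].

## Interface

Orientations are given as a rotation vector (axis times angle).
In Python, from station import readout, eyes, arm gives the robot as it stands.
- The arm moves only by the tool jog_arm, never from a script. Its argument "motion" is a list of rows, each a list of 5 numbers: the shift along the tool's x, y, z in mm, then the turn about the tool's z in rad, then the gripper command: -1 is shut, 1 is fully open, values between are in proportion. In form: [[dx, dy, dz, roll, fingers], ...]. A call has 1 to 5 rows; each row shifts and turns the commanded pose from where the row before left it, along the tool's axes as they then stand; what a row does not reach is not made up. A row lasts 1/10 s, in which the tool goes at most 50 mm and 8.59 degrees, less where a joint would pass 70% of its speed; a pose out of reach is approached as far as the arm can. A call with a gripper value outside its range is refused whole. The fingers move at their own pace and stop on an object; the grip force is fixed at half the most. Time passes only in rows, so rows that do not move let the fingers close. It gives the time, the measured TCP pose, the force, the opening and the grip force at its end, in the units of the state.
- readout.sense(): the state, without advancing time (a new reading comes with each control period).
- eyes.grab_frame(name): name is "scene" or "top" or "wrist"; returns (picture, depth): 420x560x3 uint8, red, green, blue; 420x560 float32, m along the optical axis (not along the pixel's ray), 0 where there is no reading.
- eyes.camera_model(name): a dict with "fx", "fy", "cx", "cy" (pixels), "distortion" ([k1, k2, p1, p2, k3] as OpenCV has them; the pictures are not rectified), "extrinsics" (4x4, takes a point from camera to world coordinates); the wrist camera has in their place "hand_eye" (4x4, takes a point from camera to tool coordinates, whose origin is the TCP and whose axes are the flange's). Camera axes: x right, y up, looking along -z (the intrinsics and any distortion apply to the point x, -y, -z); pixel columns grow to the right and rows downward; lengths in m; the calibration is good to about 2 mm. A picture is of the moment at which its call begins: read the wrist's pose just before it. camera_model takes no time and is no camera call.
- arm.sign_off(): hands the job in; it is judged then, once.
The state is a dict: "time": time; "joint_pos": joint angles; "dq": joint speeds; "joint_torque": joint torques, N m; "position": TCP position; "eef_rot": TCP orientation; "contact_force": force on the tool from outside, world axes, zero at the start; "moment": the same for the moment, N m; "finger_gap": opening from 0.0 (shut) to 1.0 (fully open); "grasp_force": force on a finger pad.
Only numpy, scipy, OpenCV 4.12 (cv2) and the standard library are available. Lean on these libraries where they do the work, as an engineer would, in place of code of your own. Each camera call takes 0.05 s, during which the arm holds its last target. There are 200 camera calls.

## Task

Lock the vial carousel so that the vials can be worked on without it turning: push the upright post round until a slot in the disc's rim faces the locking bar, then push the bar by its upright thumb piece through the slot until it is fully home. Only push, gently, with the fingertips, and grip nothing; leave the vials standing in their cups and nothing else disturbed.

Things in the scene. Friction and masses are not known exactly. Their poses are not given: they have to be found in the camera images.
- carousel_base: fixed pale grey foot of the vial carousel, 172 mm across, with an arm to its own +y that carries the guide of the locking bar (guide 36 mm wide, top z 46 mm, y 118 to 153 mm; arm ends at y 157 mm). Origin: on the carousel's axis, on the worktop; z up. The disc turns about this z axis; the bar lies along this y axis (x = 0) and is pushed in towards -y.
- carousel: the slotted disc with its cups and post, which turn as one; origin on the axis, on the worktop (z 0), axes as the hub's
- carousel_hub (a point): centre of the slotted disc's top face, z 34 mm. The disc is aluminium, level, 210 mm across, 8 mm thick. Its rim has two radial slots 180 degrees apart, each 12 mm wide, 33 mm deep, its mouth widened to 20 mm; either serves. Its own y axis runs through both slots; z up. A slot faces the bar when this y axis and the base's are parallel, either way round. It turns freely round with about 1 N at the post and stays where it is left.
- post_mid (a point): the turning post: pale grey upright round peg on the disc, 14 mm across, 90 mm from the axis, its top at z 89 mm. This point: its centre line at z 66 mm. It is on the disc's own -x axis, 90 degrees from each slot; at the start it stands on the half of the disc away from the bar, 0.55 rad or more from where a slot faces the bar. Push its side to turn the disc. The vials reach out to 56 mm from the axis.
- slot_near (a point): mouth of one slot, on the disc's +y axis: on the rim, 105 mm from the axis, half-way through the disc. It faces the bar when the post is on the base's -x side
- slot_far (a point): mouth of the other slot, on the disc's -y axis: on the rim, 105 mm from the axis, half-way through the disc. It faces the bar when the post is on the base's +x side
- lock_bar: the locking bar. Its origin coincides with the base's when the bar is fully drawn out and moves with it, so minus its y in the base's frame is how far the bar is pushed in: 0 to 8 mm at the start, 40 mm fully home (a firm stop, thumb piece almost at the guide). From about 11 mm on it passes only through a slot; its wedge nose corrects a few mm of misalignment. 2 N of friction; it stays where left.
- bar_thumb (a point): thumb piece at the bar's rear end: pale grey upright plate 34 mm wide, 8 mm thick, z 21 to 71 mm, only bare worktop behind it. This point: middle of its rear face (away from the disc), z 46 mm. Push here towards the axis (the base's -y).
- bar_nose (a point): tip of the bar's nose, z 30 mm. The bar is a flat steel blade on edge, 8 mm thick and 18 mm high, its wedge nose 3 mm thick at the tip.
- vial_a_mid (a point): centre of a glass sample vial with a white cap, 27 mm across and 57 mm high, standing loose in one of the five open cups (15 mm deep) on the disc, 42 mm from the axis; its top is at z 95 mm. Leave it standing in its cup.
- vial_b_mid (a point): centre of a glass sample vial with a black cap, 27 mm across and 57 mm high, standing loose in one of the five open cups (15 mm deep) on the disc, 42 mm from the axis; its top is at z 95 mm. Leave it standing in its cup.
- vial_e_mid (a point): centre of a glass sample vial with a green cap, 27 mm across and 57 mm high, standing loose in one of the five open cups (15 mm deep) on the disc, 42 mm from the axis; its top is at z 95 mm. Leave it standing in its cup.
- std_vial_mid (a point): centre of a larger glass vial with a red cap, 33 mm across and 65 mm high, standing on the worktop; not to be moved
- timer_mid (a point): centre of a white bench timer, 38 x 62 x 58 mm, standing on the worktop; not to be moved
Not all that is in view belongs to the job. What is shaped like the part that bears vial_b_mid but pink is not meant.

How it is judged:
On the way, in this order (a step that is already met when the one before it is completed fails the run):
1. a slot of the disc has been turned to face the locking bar (within 0.1 rad) (angle between the x axis of carousel_hub and the x axis of carousel_base, either way round below 0.1 rad), for 0.2 s.
2. the bar is pushed fully home through the slot (y of lock_bar in the frame of carousel_base below -0.0375 m), for 0.2 s.
At the end, for the whole second after the job is handed in: the bar is home (within 2.5 mm of its 40 mm travel) through a slot (disc within 0.06 rad of in line), both at rest; the three vials upright in their cups (0.2 rad, 3 mm in height); large vial and timer within 2 cm of their start (y of lock_bar in the frame of carousel_base below -0.0375 m and angle between the x axis of carousel_hub and the x axis of carousel_base, either way round below 0.06 rad and linear speed of lock_bar below 0.005 m/s and angular speed of carousel below 0.05 rad/s and angle between each of vial_a_mid, vial_b_mid, vial_e_mid's own z axis and vertical below 0.2 rad and height (world z) of vial_a_mid between 0.0635 and 0.0695 m and height (world z) of vial_b_mid between 0.0635 and 0.0695 m and height (world z) of vial_e_mid between 0.0635 and 0.0695 m and distance of each of std_vial_mid, timer_mid from where it was at the start of the episode below 0.02 m); the robot touches nothing.
It fails at once if a vial is lifted or tipped in its cup (height (world z) of any of vial_a_mid, vial_b_mid, vial_e_mid above 0.0745 m or angle between any of vial_a_mid, vial_b_mid, vial_e_mid's own z axis and vertical above 0.35 rad).
It fails at once if the post or disc is gripped or pressed hard (the fingers' contact forces on it add up to over 25 N) (contact force between the fingers and carousel above 25 N).
It fails at once if before it is home the bar is gripped or forced (the fingers' contact forces on it add up to over 40 N) (contact force between the fingers and lock_bar above 40 N and y of lock_bar in the frame of carousel_base above -0.036 m).
It fails at once if the large vial or the timer is moved by more than 2 cm (distance of any of std_vial_mid, timer_mid from where it was at the start of the episode above 0.02 m).
It also fails if it takes over 51 s, if anything falls off the work surface, if the arm or the gripper's body presses on something with over 40 N, if the wrist force passes 120 N, or if a joint passes its speed limit or range.

## Working session

There is one attempt and no reset: what is moved stays moved. The work goes in short steps, Python scripts to look and compute and a tool call to move; the robot and the scene stay as the last step left them, time stands still between calls to the robot, and variables do not carry over. Pictures are saved under pics/ and viewed, at most 10 in all, crops included, and the job is handed in when it is done.

Besides the shell and the picture viewer there is one more tool, called after "Call:" by a JSON object that holds its "op" and its "data", one argument or row to a line. jog_arm: Moves the arm, as the interface text tells. Its arguments: {"type":"object","properties":{"motion":{"type":"array"}},"required":["motion"]}

```bash
mkdir -p pics; ls; python3 - <<'E'
from station import readout, eyes, arm
import cv2,numpy as np
print(readout.sense())
for n in("scene","top"):
    p,d=eyes.grab_frame(n); cv2.imwrite(f"pics/{n}0.png",p[:,:,::-1]); np.savez(f"pics/{n}0.npz",p=p,d=d)
    m=eyes.camera_model(n); print(n,m)
print(eyes.camera_model("wrist"))
E
```

```text
pics
{'time': 0.0, 'joint_pos': array([ 1.19336398e+00,  4.91548966e-01,  1.55947391e+00, -2.29531923e-05,
        1.09168994e+00, -1.05595603e-01]), 'dq': array([ 0.00012833,  0.00058047, -0.0004021 , -0.00248725,  0.00119507,
       -0.00044721]), 'joint_torque': array([ 2.40867892e-03, -6.12632275e+01, -2.58193821e+01,  6.92475890e-02,
        4.80726804e-02, -7.65049072e-05]), 'position': array([0.16769984, 0.60181726, 0.21405991]), 'eef_rot': array([-4.25636481e-01, -3.11237465e+00,  1.71599679e-03]), 'contact_force': array([-0.60205391, -0.71719373, -0.37176733]), 'moment': array([-0.01959549, -0.01257335, -0.00905392]), 'grasp_force': 0.0, 'finger_gap': 1.0003007914993554}
scene {'fx': 442.40580490435264, 'fy': 442.40580490435264, 'cx': 280.1870851549924, 'cy': 219.49163201130483, 'distortion': array([-0.04817967,  0.        ,  0.        ,  0.        ,  0.        ]), 'extrinsics': array([[ 0.57915832,  0.60077573, -0.55103916,  0.12063691],
       [-0.81519983,  0.43094066, -0.38696174, -0.49003411],
       [ 0.00498796,  0.67331914,  0.73933514,  0.7052993 ],
       [ 0.     
[... 340 characters left out ...]
619, -0.03442788, -0.16641733],
       [-0.03217088,  0.09532874,  0.99492586,  1.04150977],
       [ 0.        ,  0.        ,  0.        ,  1.        ]])}
{'fx': 320.8866462148823, 'fy': 320.8866462148823, 'cx': 280.84675866413613, 'cy': 207.32463818787775, 'distortion': array([-0.00616958,  0.        ,  0.        ,  0.        ,  0.        ]), 'hand_eye': array([[-9.14878072e-04,  9.54896477e-01,  2.96937503e-01,
         8.37303686e-02],
       [ 9.99999539e-01,  9.59975614e-04, -6.06080905e-06,
        -5.88749446e-04],
       [-2.90840207e-04,  2.96937361e-01, -9.54896915e-01,
        -1.70012851e-01],
       [ 0.00000000e+00,  0.00000000e+00,  0.00000000e+00,
         1.00000000e+00]])}
```

View pics/top0.png

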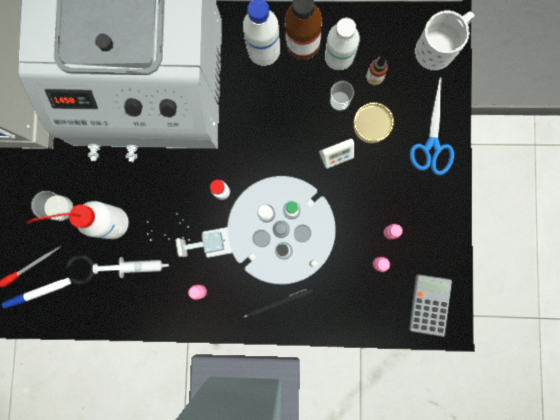

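View pics/scene0.png

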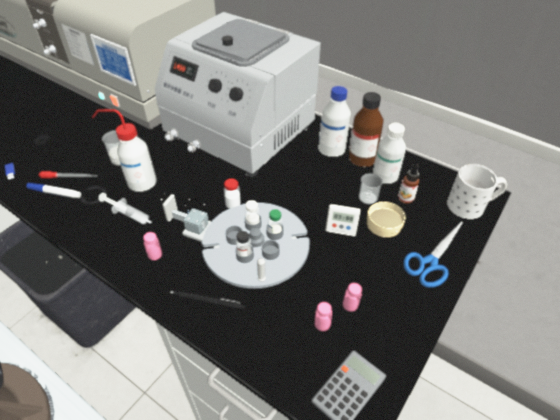

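The top view shows the disc centred near (282,230), with slots near (318,200) and (250,258). The post is near (314,264), the guide near (215,241), the thumb piece near (181,247), the red-capped vial at (219,189) and the timer at (337,153). I'll enlarge it and measure.

```bash
cat > h.py <<'E'
import numpy as np,cv2
from station import readout, eyes
from scipy.spatial.transform import Rotation as R
def cast(m,uv,z,T=None):
    T=m["extrinsics"] if T is None else T
    K=np.array([[m["fx"],0,m["cx"]],[0,m["fy"],m["cy"]],[0,0,1]])
    q=cv2.undistortPoints(np.array(uv,float).reshape(-1,1,2),K,np.array(m["distortion"])).reshape(-1,2)
    d=np.c_[q[:,0],-q[:,1],-np.ones(len(q))]@T[:3,:3].T
    return T[:3,3]+d*((np.atleast_1d(z)-T[2,3])/d[:,2])[:,None]
def tool(s):
    T=np.eye(4);T[:3,:3]=R.from_rotvec(s["eef_rot"]).as_matrix();T[:3,3]=s["position"];return T
E
python3 - <<'E'
from h import *
from scipy.optimize import least_squares
f=np.load("pics/top0.npz");p,d=f["p"],f["d"];m=eyes.camera_model("top")
cv2.imwrite("pics/crop.png",cv2.resize(p[165:300,165:350,::-1],None,fx=4,fy=4,interpolation=cv2.INTER_CUBIC))
g=(p.min(2)>110).astype(np.uint8)
n,l=cv2.connectedComponents(g);mask=(l==l[245,300]).astype(np.uint8)
c=max(cv2.findContours(mask,0,cv2.CHAIN_APPROX_NONE)[0],key=len).reshape(-1,2)
P=cast(m,c,.034)[:,:2]
r=least_squares(lambda a:np.hypot(*(P-a[:2]).T)-a[2],[*P.mean(0),.105],loss="soft_l1",f_scale=.001)
print(len(c),r.x,c.min(0),c.max(0))
print("post",cast(m,[[314,264]],.089),"thumb",cast(m,[[181,247]],.071),"slots",cast(m,[[318,200],[250,258]],.034))
print("vial",cast(m,[[219,187]],.065),"timer",cast(m,[[337,150]],.058))
E
```

```text
457 [ 0.54504363 -0.12457479  0.10965518] [176 176] [335 283]
post [[ 0.48114325 -0.19736361  0.089     ]] thumb [[0.50672585 0.05194916 0.071     ]] slots [[ 0.60568067 -0.20459681  0.034     ]
 [ 0.48957409 -0.07503442  0.034     ]]
vial [[ 0.6227797  -0.01442835  0.065     ]] timer [[ 0.70009949 -0.23822114  0.058     ]]
```

View pics/crop.png

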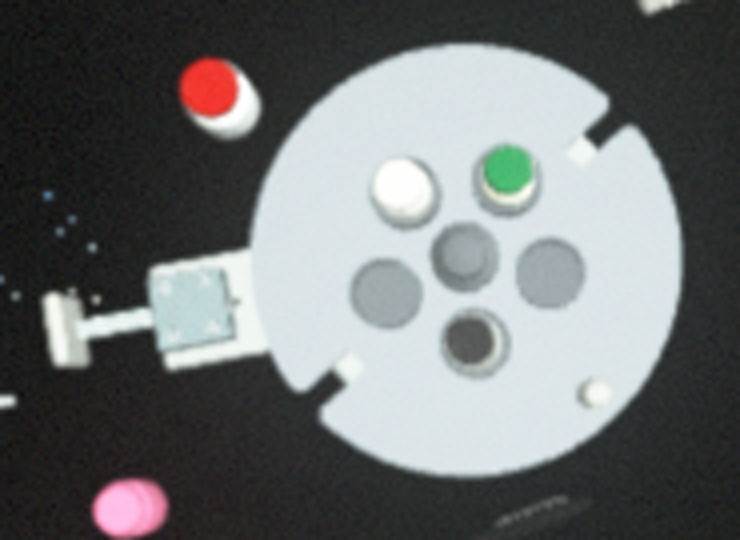

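```bash
python3 - <<'E'
from h import *
from scipy.optimize import least_squares
f=np.load("pics/top0.npz");p=f["p"];m=eyes.camera_model("top")
g=(p.min(2)>110).astype(np.uint8)
n,l=cv2.connectedComponents(g);mask=(l==l[245,300]).astype(np.uint8)
c=max(cv2.findContours(mask,0,cv2.CHAIN_APPROX_NONE)[0],key=len).reshape(-1,2)
c=c[c[:,0]>245];P=cast(m,c,.034)[:,:2]
r=least_squares(lambda a:np.hypot(*(P-a[:2]).T)-a[2],[*P.mean(0),.105],loss="soft_l1",f_scale=.001)
C=r.x[:2];print(r.x)
cr=lambda x,y:(165+(x+.5)/4-.5,165+(y+.5)/4-.5)
post,th,th1,th2,g1,g2,s1,s2=cast(m,[cr(594,392),cr(49,331),cr(45,296),cr(53,366),cr(150,268),cr(160,355),cr(618,118),cr(311,402)],[.089,.071,.071,.071,.046,.046,.034,.034])[:,:2]
ang=lambda v:np.degrees(np.arctan2(v[1],v[0]))
for n,v in dict(post=post,th=th,gm=(g1+g2)/2,s1=s1,s2=s2).items():print(n,v,np.hypot(*(v-C)),ang(v-C))
print("widths",np.hypot(*(th1-th2)),np.hypot(*(g1-g2)),"th normal",ang(th2-th1)+90,"slot line",ang(s2-s1))
E
```

```text
[ 0.54707113 -0.13334835  0.10453279]
post [ 0.48359648 -0.19572462] 0.08899342154770877 -135.50004538183683
th [0.50584588 0.05967908] 0.19738062842921028 102.05565246133558
gm [0.51707573 0.01474623] 0.1511017237137223 101.44991850759513
s1 [ 0.61728942 -0.20657435] 0.10145272893807662 -46.20118918265755
s2 [ 0.47547556 -0.06066824] 0.10202119767103839 134.5693078065895
widths 0.03309197651846706 0.04221476027330118 th normal -80.84445074025612 slot line 134.1851356416347
```

Call:
{"op": "jog_arm", "data": {
  "motion": [
    [0, 0, 0, 0.14, -1],
    [0, 0, 0, 0.14, -1],
    [0, 0, 0, 0.14, -1],
    [0, 0, 0, 0.14, -1],
    [0, 0, 0, 0.14, -1]
  ]
}}

```text
time: 0.6
position: [0.1677, 0.6019, 0.2143]
eef_rot: [1.475, 2.774, -0.001]
contact_force: [0.1, 0.3, 0.6]
finger_gap: 0.635
grasp_force: 0.0
```

Call:
{"op": "jog_arm", "data": {
  "motion": [
    [0, 0, 0, 0.14, -1],
    [0, 0, 0, 0.14, -1],
    [0, 0, 0, 0.12, -1],
    [0, 0, 0, 0, -1]
  ]
}}

```text
time: 1.0
position: [0.1677, 0.6019, 0.2143]
eef_rot: [1.992, 2.429, -0.001]
contact_force: [0.4, -0.8, -0.5]
finger_gap: 0.303
grasp_force: 0.0
```

Call:
{"op": "jog_arm", "data": {
  "motion": [
    [-39, 24, 0, 0, -1],
    [-39, 24, 0, 0, -1],
    [-39, 24, 0, 0, -1],
    [-39, 24, 0, 0, -1],
    [-39, 24, 0, 0, -1]
  ]
}}

```text
time: 1.5
position: [0.3248, 0.4332, 0.2146]
eef_rot: [-1.984, -2.436, -0.0]
contact_force: [0.1, 2.0, 0.2]
finger_gap: 0.007
grasp_force: 0.0
```

Call:
{"op": "jog_arm", "data": {
  "motion": [
    [-39, 24, 0, 0, -1],
    [-39, 24, 0, 0, -1],
    [-39, 24, 0, 0, -1],
    [-39, 25, 0, 0, -1],
    [-48, -6, 0, 0, -1]
  ]
}}

```text
time: 2.0
position: [0.4563, 0.2516, 0.2143]
eef_rot: [1.985, 2.434, 0.002]
contact_force: [0.1, -0.5, 0.1]
finger_gap: 0.005
grasp_force: 0.0
```

Call:
{"op": "jog_arm", "data": {
  "motion": [
    [-48, -6, 0, 0, -1],
    [-48, -6, 0, 0, -1],
    [-48, -6, 0, 0, -1],
    [-48, -6, 0, 0, -1],
    [-48, -6, 0, 0, -1]
  ]
}}

```text
time: 2.5
position: [0.4713, 0.0096, 0.2147]
eef_rot: [1.985, 2.435, 0.0]
contact_force: [1.3, 0.7, -1.0]
finger_gap: 0.006
grasp_force: 0.0
```

Call:
{"op": "jog_arm", "data": {
  "motion": [
    [-48, -6, 0, 0, -1],
    [-30, -6, 0, 0, -1],
    [0, 0, 0, 0, -1],
    [0, 0, 0, 0, -1]
  ]
}}

```text
time: 2.9
position: [0.475, -0.0677, 0.2145]
eef_rot: [-1.988, -2.432, -0.0]
contact_force: [-0.4, -0.1, 0.6]
finger_gap: 0.004
grasp_force: 0.0
```

```bash
python3 - <<'E'
from h import *
s=readout.sense();T=tool(s);p,d=eyes.grab_frame("wrist");print(s["position"],s["eef_rot"])
cv2.imwrite("pics/w1.png",p[:,:,::-1]);np.savez("pics/w1.npz",p=p,d=d,T=T)
E
```

```text
[ 0.4749707  -0.06770843  0.21446986] [-1.98836947e+00 -2.43155339e+00 -4.53511431e-05]
```

View pics/w1.png

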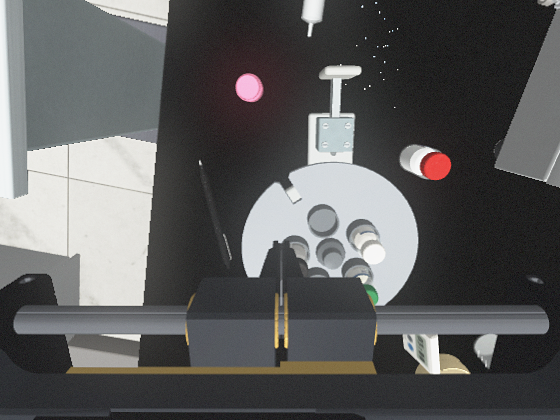

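```bash
python3 - <<'E'
from h import *
from scipy.optimize import least_squares
f=np.load("pics/w1.npz");p,T=f["p"],f["T"];m=eyes.camera_model("wrist");E=T@m["hand_eye"]
g=(p.min(2)>120).astype(np.uint8)
n,l=cv2.connectedComponents(g);mask=(l==l[220,400]).astype(np.uint8)
c=max(cv2.findContours(mask,0,cv2.CHAIN_APPROX_NONE)[0],key=len).reshape(-1,2)
c=c[((c[:,0]>365)|(c[:,0]<272))&(c[:,1]<280)&(c[:,1]>175)];P=cast(m,c,.034,E)[:,:2]
r=least_squares(lambda a:np.hypot(*(P-a[:2]).T)-.105,[.547,-.133],loss="soft_l1",f_scale=.001)
C=r.x;print(len(c),C,np.abs(r.fun).mean())
ang=lambda v:np.degrees(np.arctan2(v[1],v[0]))
q=cast(m,[(320,66),(361,66),(318,116),(353,116),(354,151),(318,152),(281,184)],[.071,.071,.046,.046,.046,.046,.034],E)[:,:2]
for n,v in dict(th=(q[0]+q[1])/2,g=q[2:6].mean(0),slot=q[6]).items():print(n,v,np.hypot(*(v-C)),ang(v-C))
print(np.hypot(*(q[0]-q[1])),np.hypot(*(q[2]-q[3])),ang(q[1]-q[0])+90, ang(q[2]-q[5]),ang(q[3]-q[4]))
E
```

```text
254 [ 0.54726083 -0.13300059] 0.006321298835319996
th [0.50422905 0.06015189] 0.19788788131950508 102.55961931662867
g [5.19297721e-01 4.06549650e-05] 0.13594817914853558 101.86986396487494
slot [ 0.47491115 -0.06563449] 0.09885680574846832 137.04284269400472
0.03695415313767984 0.03555171213248963 101.44961680523602 103.34672435816242 106.86761008158716
```

The wrist view shows the guide at (335,134), the thumb piece at (340,71) and one slot at (288,192). It agrees with the top view: axis at (0.547,-0.133), bar direction about 102°. I'll go behind the post next.

Call:
{"op": "jog_arm", "data": {
  "motion": [
    [-40, -4, 0, 0, -1],
    [-40, -4, 0, 0, -1],
    [-41, -4, 0, 0, -1],
    [-41, -5, 0, 0, -1],
    [0, 0, 0, 0, -1]
  ]
}}

```text
time: 3.45
position: [0.4913, -0.232, 0.2143]
eef_rot: [1.989, 2.431, -0.0]
contact_force: [0.0, 0.6, -0.2]
finger_gap: 0.005
grasp_force: 0.0
```

Call:
{"op": "jog_arm", "data": {
  "motion": [
    [0, 0, 40, 0, -1],
    [0, 0, 40, 0, -1],
    [0, 0, 40, 0, -1],
    [0, 0, 39, 0, -1],
    [0, 0, 0, 0, -1]
  ]
}}

```text
time: 3.95
position: [0.489, -0.2268, 0.0519]
eef_rot: [-1.981, -2.428, 0.001]
contact_force: [0.0, 0.0, -0.4]
finger_gap: 0.002
grasp_force: 0.0
```

Call:
{"op": "jog_arm", "data": {
  "motion": [
    [5, 0, 0, 0, -1],
    [3, 0, 0, 0, -1],
    [3, 0, 0, 0, -1],
    [3, 0, 0, 0, -1],
    [2, 0, 0, 0, -1]
  ]
}}

```text
time: 4.45
position: [0.4876, -0.2136, 0.0565]
eef_rot: [1.989, 2.43, 0.001]
contact_force: [0.2, -0.2, -0.3]
finger_gap: 0.004
grasp_force: 0.0
```

Call:
{"op": "jog_arm", "data": {
  "motion": [
    [2, 0, 0, 0, -1],
    [2, 0, 0, 0, -1],
    [2, -1, 0, 0, -1],
    [2, -1, 0, 0, -1],
    [2, -1, 0, 0, -1]
  ]
}}

```text
time: 4.95
position: [0.4823, -0.2045, 0.0555]
eef_rot: [-1.99, -2.431, -0.0]
contact_force: [-1.3, -2.5, -0.2]
finger_gap: 0.006
grasp_force: 0.8
```

Call:
{"op": "jog_arm", "data": {
  "motion": [
    [3, -1.5, 0, 0, -1],
    [3, -1.5, 0, 0, -1],
    [3, -1.5, 0, 0, -1],
    [3, -1, 0, 0, -1],
    [3, -1, 0, 0, -1]
  ]
}}

```text
time: 5.45
position: [0.473, -0.1909, 0.0556]
eef_rot: [-1.99, -2.431, -0.0]
contact_force: [-0.5, -1.4, 0.1]
finger_gap: 0.006
grasp_force: 0.6
```

```bash
cat > look.py <<'E'
import sys
from h import *
n=sys.argv[1];s=readout.sense();p,d=eyes.grab_frame("top");m=eyes.camera_model("top")
cv2.imwrite(f"pics/{n}.png",cv2.resize(p[165:300,165:350,::-1],None,fx=4,fy=4,interpolation=cv2.INTER_CUBIC));np.savez(f"pics/{n}.npz",p=p)
print(s["time"],s["position"],s["contact_force"])
# slot angle: dark sector of ring r=.097 at z=.034
C=np.array([.547,-.133]);v,u=np.mgrid[165:300,200:350];uv=np.c_[u.ravel(),v.ravel()]
P=cast(m,uv,.034)[:,:2]-C;r=np.hypot(*P.T);a=np.degrees(np.arctan2(P[:,1],P[:,0]))
k=(r>.086)&(r<.100)&(p[v.ravel(),u.ravel()].max(1)<100)
h,_=np.histogram(a[k],np.arange(-180,181,6));print([(int(x),int(c)) for x,c in zip(np.arange(-177,181,6),h) if c>3])
for lo,hi in((80,150),(-110,-20)):
    q=k&(a>lo)&(a<hi);print("slot",np.median(a[q]) if q.any() else None,q.sum())
E
python3 look.py t2
```

```text
5.45 [ 0.47297345 -0.19091268  0.05559861] [-0.48977983 -1.40308078  0.12199984]
[(-177, 20), (-171, 19), (-165, 9), (-63, 34), (171, 15), (177, 21)]
slot 118.99280635612084 1
slot -63.208407364869984 35
```

View pics/t2.png

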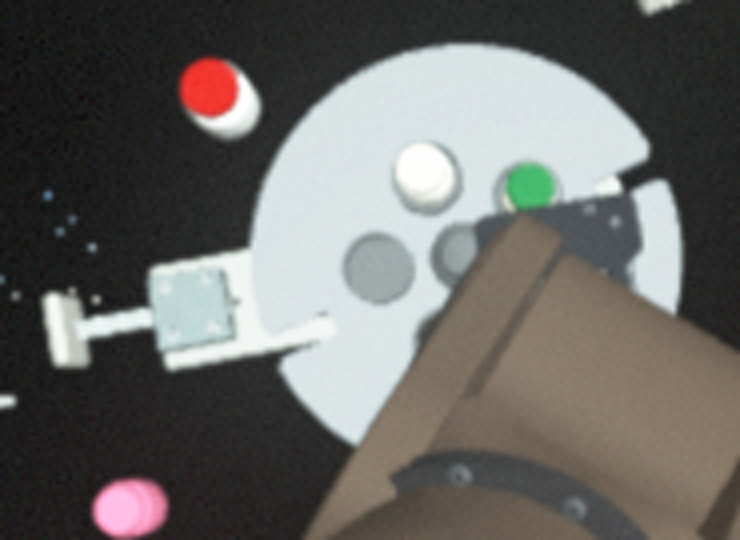

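The disc has turned about 17°. The far slot is now near −63° and needs about −78°.

Call:
{"op": "jog_arm", "data": {
  "motion": [
    [3, -1, 0, 0, -1],
    [3, -1, 0, 0, -1],
    [3, -1, 0, 0, -1],
    [3, 0, 0, 0, -1],
    [3, 0, 0, 0, -1]
  ]
}}

```text
time: 6.0
position: [0.4671, -0.1768, 0.0556]
eef_rot: [-1.99, -2.431, 0.0]
contact_force: [-0.8, -2.1, 0.3]
finger_gap: 0.006
grasp_force: 0.5
```

Call:
{"op": "jog_arm", "data": {
  "motion": [
    [2, 0, 0, 0, -1],
    [2, 0, 0, 0, -1],
    [1, 0, 0, 0, -1],
    [1, 0, 0, 0, -1],
    [0, 0, 0, 0, -1]
  ]
}}

```text
time: 6.5
position: [0.466, -0.1711, 0.0556]
eef_rot: [-1.99, -2.431, -0.0]
contact_force: [0.6, 0.3, -0.7]
finger_gap: 0.004
grasp_force: 0.0
```

```bash
python3 look.py t3
```

```text
6.5 [ 0.46604129 -0.17108239  0.05561226] [ 0.59703486  0.25949411 -0.73363797]
[(-81, 10), (-75, 25)]
slot None 0
slot -76.81374917642763 35
```

View pics/t3.png

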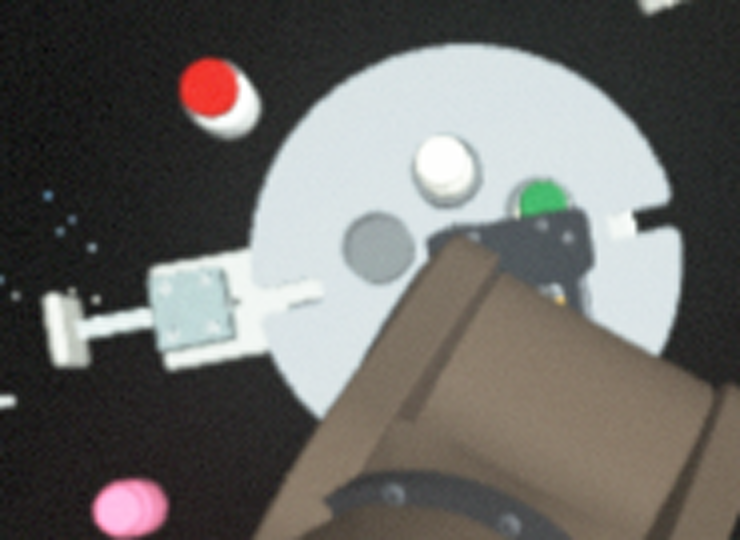

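Both slots look in line: the far slot is near −77° against a target of −78°, and the near slot at crop (322,290) lines up with the bar. I'll retract, lift and go behind the thumb piece.

Call:
{"op": "jog_arm", "data": {
  "motion": [
    [-5, 0, 0, 0, -1],
    [-10, 0, 0, 0, -1],
    [0, 0, -40, 0, -1],
    [0, 0, -45, 0, -1],
    [0, 0, -45, 0, -1]
  ]
}}

```text
time: 7.05
position: [0.4688, -0.1866, 0.1871]
eef_rot: [-1.99, -2.43, 0.0]
contact_force: [0.4, -1.2, 0.0]
finger_gap: 0.007
grasp_force: 0.0
```

Call:
{"op": "jog_arm", "data": {
  "motion": [
    [0, 0, -25, 0, -1],
    [44, 14, 0, 0, -1],
    [44, 14, 0, 0, -1],
    [44, 14, 0, 0, -1],
    [44, 14, 0, 0, -1]
  ]
}}

```text
time: 7.55
position: [0.4894, -0.0014, 0.2109]
eef_rot: [1.991, 2.43, 0.001]
contact_force: [0.8, -1.0, 0.0]
finger_gap: 0.004
grasp_force: 0.0
```

Call:
{"op": "jog_arm", "data": {
  "motion": [
    [44, 14, 0, 0, -1],
    [44, 14, 0, 0, -1],
    [0, 0, 0, 0, -1],
    [0, 0, 0, 0, -1]
  ]
}}

```text
time: 7.95
position: [0.4994, 0.0898, 0.2106]
eef_rot: [-1.987, -2.433, 0.0]
contact_force: [0.1, 0.5, -0.1]
finger_gap: 0.005
grasp_force: 0.0
```

```bash
python3 look.py t4
```

```text
7.95 [0.49936579 0.08984017 0.21056078] [ 0.07496741  0.4602264  -0.0576944 ]
[(-81, 9), (-75, 25)]
slot None 0
slot -76.78419503493492 34
```

View pics/t4.png

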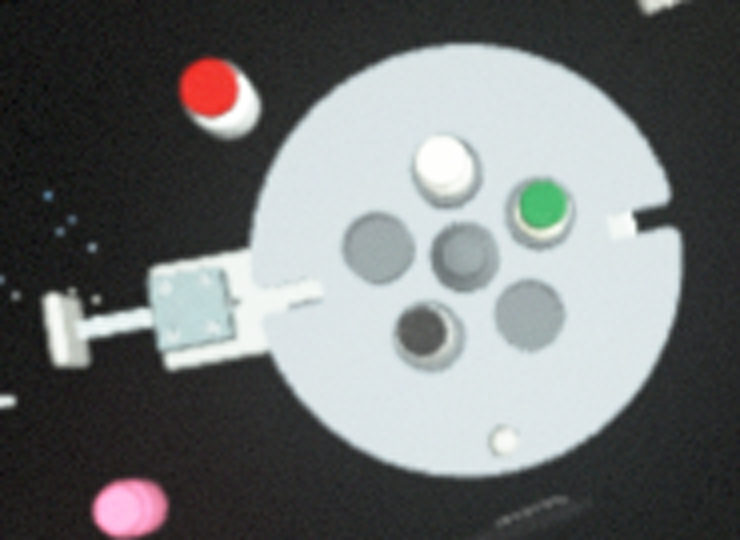

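Call:
{"op": "jog_arm", "data": {
  "motion": [
    [0, 0, 45, 0, -1],
    [0, 0, 45, 0, -1],
    [0, 0, 45, 0, -1],
    [0, 0, 35, 0, -1],
    [0, 0, 0, 0, -1]
  ]
}}

```text
time: 8.5
position: [0.4974, 0.0877, 0.0373]
eef_rot: [-1.989, -2.425, 0.007]
contact_force: [-0.0, -0.6, -0.1]
finger_gap: 0.004
grasp_force: 0.0
```

Call:
{"op": "jog_arm", "data": {
  "motion": [
    [-5, 0, 0, 0, -1],
    [-5, 0, 0, 0, -1],
    [-3, 0, 0, 0, -1],
    [-3, 0, 0, 0, -1],
    [-3, 0, 0, 0, -1]
  ]
}}

```text
time: 9.0
position: [0.5034, 0.0707, 0.0415]
eef_rot: [1.989, 2.43, 0.002]
contact_force: [0.6, 2.4, 0.9]
finger_gap: 0.006
grasp_force: 1.1
```

Call:
{"op": "jog_arm", "data": {
  "motion": [
    [-3, 0, 0, 0, -1],
    [-3, 0, 0, 0, -1],
    [-3, 0, 0, 0, -1],
    [-3, 0, 0, 0, -1],
    [-3, 0, 0, 0, -1]
  ]
}}

```text
time: 9.5
position: [0.506, 0.056, 0.0406]
eef_rot: [-1.99, -2.431, -0.0]
contact_force: [0.9, 2.4, 0.9]
finger_gap: 0.003
grasp_force: 1.1
```

Call:
{"op": "jog_arm", "data": {
  "motion": [
    [-3, 0, 0, 0, -1],
    [-3, 0, 0, 0, -1],
    [-2, 0, 0, 0, -1],
    [-2, 0, 0, 0, -1],
    [-2, 0, 0, 0, -1]
  ]
}}

```text
time: 10.0
position: [0.5084, 0.0443, 0.0406]
eef_rot: [1.99, 2.431, 0.0]
contact_force: [1.0, 3.2, 0.1]
finger_gap: 0.001
grasp_force: 1.2
```

Call:
{"op": "jog_arm", "data": {
  "motion": [
    [-2, 0, 0, 0, -1],
    [-1, 0, 0, 0, -1],
    [-1, 0, 0, 0, -1],
    [-1, 0, 0, 0, -1],
    [-1, 0, 0, 0, -1]
  ]
}}

```text
time: 10.5
position: [0.5094, 0.0385, 0.0406]
eef_rot: [-1.99, -2.431, -0.0]
contact_force: [1.0, 2.8, 0.8]
finger_gap: 0.005
grasp_force: 1.2
```

Call:
{"op": "jog_arm", "data": {
  "motion": [
    [-1, 0, 0, 0, -1],
    [-1, 0, 0, 0, -1],
    [0, 0, 0, 0, -1]
  ]
}}

```text
time: 10.8
position: [0.5097, 0.0371, 0.0406]
eef_rot: [-1.99, -2.43, -0.001]
contact_force: [2.1, 8.9, 0.8]
finger_gap: 0.003
grasp_force: 4.4
```

Call:
{"op": "jog_arm", "data": {
  "motion": [
    [-0.5, 0, 0, 0, -1],
    [-0.5, 0, 0, 0, -1],
    [0, 0, 0, 0, -1],
    [0, 0, 0, 0, -1]
  ]
}}

```text
time: 11.2
position: [0.5097, 0.037, 0.0407]
eef_rot: [-1.989, -2.43, -0.001]
contact_force: [0.4, 18.7, 1.9]
finger_gap: 0.004
grasp_force: 8.7
```

```bash
python3 look.py t5
```

```text
11.2 [0.50970322 0.03698252 0.04067773] [ 0.43908432 18.74324677  1.86140017]
[(-81, 11), (-75, 24)]
slot None 0
slot -77.01542522376644 35
```

View pics/t5.png

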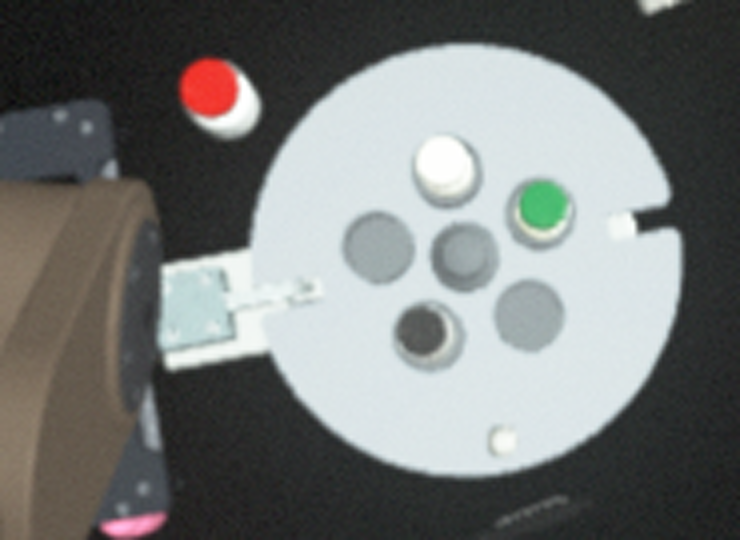

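The blade is in the slot with its nose near the inner end, at crop (315,288), and the force rises without any motion, so it is at the firm stop. I'll back off and verify.

Call:
{"op": "jog_arm", "data": {
  "motion": [
    [5, 0, 0, 0, -1],
    [15, 0, 0, 0, -1],
    [0, 0, -40, 0, -1],
    [0, 0, -45, 0, -1],
    [0, 0, -45, 0, -1]
  ]
}}

```text
time: 11.75
position: [0.5052, 0.0558, 0.1719]
eef_rot: [-1.989, -2.43, 0.002]
contact_force: [0.0, -0.4, 0.4]
finger_gap: 0.002
grasp_force: 0.0
```

Call:
{"op": "jog_arm", "data": {
  "motion": [
    [40, 0, 0, 0, -1],
    [40, 0, 0, 0, -1],
    [0, 0, 0, 0, -1],
    [0, 0, 0, 0, -1],
    [0, 0, 0, 0, -1]
  ]
}}

```text
time: 12.25
position: [0.4902, 0.1333, 0.1704]
eef_rot: [-1.99, -2.431, 0.001]
contact_force: [-0.3, -0.1, -0.6]
finger_gap: 0.01
grasp_force: 0.0
```

```bash
python3 look.py t6
```

```text
12.25 [0.49017312 0.13327156 0.17044156] [-0.2935234 -0.1103452 -0.5970188]
[(-81, 11), (-75, 24)]
slot None 0
slot -77.01542522376644 35
```

View pics/t6.png

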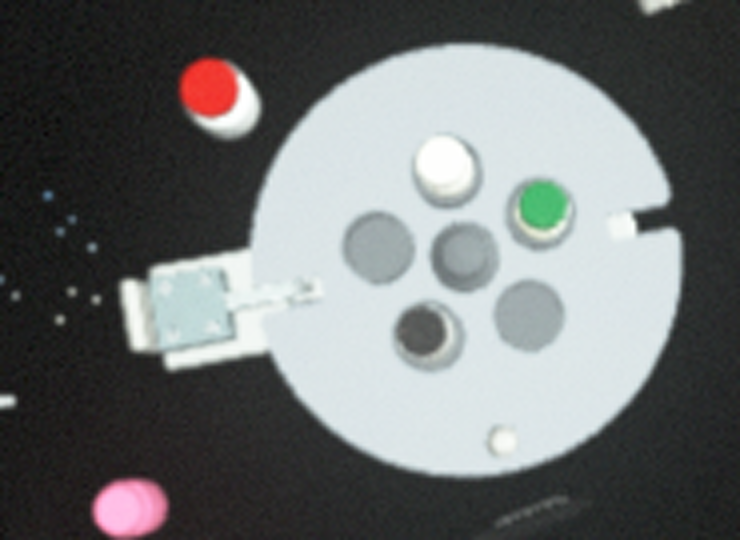

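The thumb piece, at crop (135,315), is now almost against the guide. The bar lies through the slot, the vials are standing and the arm is clear.

```bash
python3 -c "
from station import arm
print(arm.sign_off())"
```

```text
the job is handed in; nothing more can be done
None
```

The carousel is locked and handed in at about 12 s of the 51 s allowed: the bar is pushed to its stop through the slot, the three vials are standing and the arm is clear; the sign-off returned no verdict.

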